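Fit the handle and lock the citrus reamer on its stand

TASK

Set up the citrus juicer: push the loose handle tube onto the stub of the stand's clamp lever until the spring button has popped out through the hole in the tube, then use it to swing the lever well up (45 degrees or more) and let go. Lower the reamer over the stand's ball, without dropping it, until its foot rests flat on the base, and swing the lever fully down again to lock it. Leave the handle on and the glass, garlic and lime undisturbed.

Things in the scene. Friction and masses are not known exactly. Their poses are not given: they have to be found in the camera images.
- ball (a point): Centre of the 37 mm steel ball on the juicer stand, 40 mm above the worktop, on a 20 mm post. The stand's dark base plate, 150 x 96 x 14 mm, is fixed to the worktop; it reaches 63 mm behind the ball (-x), 87 mm ahead. Axes: x level from the ball to the lever's hinge and on along the stub, y along the hinge axis, z up.
- hinge (a point): Centre of the lever's hinge, 61 mm from the ball along the stand's x, 71 mm above the worktop, between two cheek plates at y = -22 and +22 mm, 80 mm high. Axes as ball.
- lever (a joint): Clamp lever angle, rad: 0 = down (its stub level; a toe under the hinge reaches 6 mm over the reamer's foot and blocks or locks it), grows as the stub end rises; stop at 1.1. Starts at 0 and stays where it is left (friction 0.35 N m: at the handle about 5 N to lift, 3 N to push down). Above 0.5 the reamer's seat is clear.
- stub_base (a point): Centre of the flat face of the lever's collar (36 x 34 mm), 32 mm from the hinge axis, from which the steel stub starts: a bar 18 mm wide (y), 14 mm high (z), 52 mm long. x points out along the stub, z up when the lever is down; moves with the lever. A handle that is home has its mouth against the collar.
- button (a joint): Spring button, a 12 mm steel dome on top of the stub 22 mm from the collar, standing out 5.5 mm: 0 m = out, up to 0.0065 pressed in. The handle's flared mouth presses it in as it slides on (about 5 N push); it springs back to 0 through the hole when the handle is home.
- handle_mid (a point): Centre of the loose handle, a straight black square tube 130 mm long, 100 g, lying hole upward with its centre 15 mm up. x along it to the open flared mouth at +65 mm (34 x 30 mm outside, last 8 mm), z up. Body 26.4 wide x 22.4 mm high, bore 20.4 x 16.4; cap at -65 mm, 30 x 30 x 12 mm. Hole 14 mm, in the top, at +43.5 mm. Home: centre 65 to 67 mm from stub_base, x axes opposed.
- reamer_mid (a point): Point on the axis of the loose white citrus reamer, 40 mm above its underside; z up. Round, 220 g, upright: foot flange 90 mm wide, 10 mm thick; hub 50 mm wide from 10 to 58 mm high (grip here); ribbed cone to 76 mm. Hollow from below: bore 42 mm, 53 mm deep. Seated on the base plate this point is 54 mm above the worktop, over the ball; any turn will do.
- glass: Drinking glass standing upright, 80 mm across, 91 mm high; origin at the centre of its underside. To be left alone.
- garlic: Garlic bulb, 60 mm; origin at the centre of its underside. To be left alone.
- lime: Lime, 53 x 46 x 48 mm; origin at the centre of its underside. To be left alone.

How it is judged:
By the outcome, as a careful person would: the job done as asked, in the order asked, and still so for the second after the job is handed in, with the robot touching nothing.
It also fails if it takes over 72 s, if anything falls off the work surface, if the arm or the gripper's body presses on something with over 40 N, if the wrist force passes 120 N, or if a joint passes its speed limit or range.

ROBOT

A 7-joint arm with a two-finger parallel gripper is mounted at the origin on a cart in front of the work surface, level with it; the furniture and walls round the work are solid. World frame = base frame: x ahead of the robot, y to its left, z up, the work surface at z = 0. Lengths are in m, angles in rad, forces in N, time in s.
With the tool pointing down it reaches from about 0.425 to 1.025 m from the base axis. Payload 9.4 kg.
Tool frame: the origin (TCP) lies between the finger pads; the fingertips stand 19 mm ahead of it and the grasp point (between the pads) is the TCP; z points along the fingers, y is the line along which they close (so a half turn about z gives the same grasp; the last joint's range is limited). The gripper opens to 85 mm and grips with 20 to 120 N. Pads are 22 mm wide; open, the fingers measure 114 mm over their backs; the gripper's body (76 mm by 85 mm) begins 54 mm behind the grasp point. The pads swing forward as they close: fully open they stand 13 mm farther back than shut.
Start: joints at [-1.368, 0.599, -0.003, 1.599, 0.002, 0.943, -0.08], TCP at [0.2, 0.697, 0.25] pointing down, gripper open.
Joint ranges: [-2.57, 2.57], [-0.35, 1.97], [-1.29, 1.29], [0.11, 2.56], [-1.05, 4.19], [0.11, 1.86], [-2.63, 2.63]. Speed limits (rad/s): [2.22, 2.22, 3.01, 3.01, 3.14, 3.14, 3.14].

INTERFACE

Orientations are given as a unit quaternion [w, x, y, z].
In Python, from station import arm gives the robot as it stands.
- The arm moves only by the tool play_rows, never from a script. Its argument "deltas" is a list of rows, each a list of 5 numbers: the finger opening in cm, from 0 to 8.54, then the shift along the tool's x, y, z in cm, then the turn about the tool's z in degrees. A call has exactly 8 rows; each row is the pose to reach, as a shift and turn from the pose commanded when the call began, along the tool's axes at that moment; what a row does not reach only later rows make up. A row lasts 1/12 s, in which the tool goes at most 41.7 mm and 7.16 degrees, less where a joint would pass 70% of its speed; a pose out of reach is approached as far as the arm can. A call with a gripper value outside its range is refused whole. The fingers move at their own pace and stop on an object; the grip force is fixed at half the most. Time passes only in rows, so rows that repeat a pose let the fingers close, or fill a call up. It gives the time, the measured TCP pose, the force, the opening and the grip force at its end, in the units of the state.
- arm.sense(): the state, without advancing time (a new reading comes with each control period).
- arm.snapshot(name): name is "scene" or "top" or "wrist"; returns the picture (400x640x3 uint8, red, green, blue); there is no depth.
- arm.camera_params(name): a dict with "fx", "fy", "cx", "cy" (pixels), "world_to_cam" (4x4, takes a point from world to camera coordinates). Camera axes: x right, y down, z forward; pixel columns grow to the right and rows downward; lengths in m; the calibration is good to about 2 mm. A picture is of the moment at which its call begins: read the wrist's pose just before it. camera_params takes no time and is no camera call; for the wrist camera it gives the pose at the moment of the call.
- arm.close_job(): hands the job in; it is judged then, once.
Trained networks look in the newest picture that a camera, given by its name, has taken for a name from the list of things; names that differ only in an ending like _2 or _b are one class to them, and where a whole thing is asked for, a point or a joint stands for the part that bears it (a point fixed in the world has none). Each returns a list of dicts, best first, with "conf" (0 to 1); they miss things now and then, are a little off and sometimes report something else, mostly with a low value. They report only what shows in the picture. A call takes as long as a camera call.
- arm.find_in(label, camera): "bbox" ([left, top, width, height] in pixels, round what is visible of it).
- arm.place_of(label, camera): "uv" ([column, row] in pixels: a listed point, or the origin of a listed thing).
The state is a dict: "t": time; "qpos": joint angles; "dq": joint speeds; "joint_efforts": joint torques, N m; "eef_pos": TCP position; "tool_rot": TCP orientation; "contact_force": force on the tool from outside, world axes, zero at the start; "wrist_torque": the same for the moment, N m; "grip_width": finger opening in m; "grasp_force": force on a finger pad.
Only numpy, scipy, OpenCV 4.12 (cv2) and the standard library are available. Lean on these libraries where they do the work, as an engineer would, in place of code of your own. Each camera call takes 0.05 s, during which the arm holds its last target. There are 200 camera calls.

## Working session

There is one attempt and no reset: what is moved stays moved. The work goes in short steps, Python scripts to look and compute and a tool call to move; the robot and the scene stay as the last step left them, time stands still between calls to the robot, and variables do not carry over. Pictures are saved under pics/ and viewed, at most 10 in all, crops included, and the job is handed in when it is done.

Besides the shell and the picture viewer there is one more tool, called after "Call:" in YAML: its name, and indented under it one key for each argument. play_rows: Moves the arm, as the interface text tells. Its arguments: {"type":"object","properties":{"deltas":{"type":"array","items":{"type":"array","items":{"type":"number"}}}},"required":["deltas"]}

```bash
ls; mkdir -p pics; cat > h.py <<'E'
import numpy as np,cv2
from station import arm
def ray(cam,uv):
    p=arm.camera_params(cam);T=np.array(p["world_to_cam"]);R=T[:3,:3];o=-R.T@T[:3,3]
    d=R.T@np.array([(uv[0]-p["cx"])/p["fx"],(uv[1]-p["cy"])/p["fy"],1]);return o,d
def atz(cam,uv,z):
    o,d=ray(cam,uv);return o+d*(z-o[2])/d[2]
def proj(cam,P):
    p=arm.camera_params(cam);T=np.array(p["world_to_cam"]);c=T[:3,:3]@np.array(P)+T[:3,3]
    return np.array([p["fx"]*c[0]/c[2]+p["cx"],p["fy"]*c[1]/c[2]+p["cy"]])
def tri(a,b):
    (o1,d1),(o2,d2)=ray(*a),ray(*b)
    A=np.stack([d1,-d2],1);s=np.linalg.lstsq(A,o2-o1,rcond=None)[0]
    p,q=o1+d1*s[0],o2+d2*s[1];return (p+q)/2,np.linalg.norm(p-q)
def snap(c,f=None):
    im=arm.snapshot(c)
    if f: cv2.imwrite("pics/"+f,im[:,:,::-1])
    return im
E
python3 - <<'E'
from h import *
np.set_printoptions(precision=4,suppress=True)
Z=dict(ball=.04,hinge=.071,stub_base=.071,button=.08,handle_mid=.015,reamer_mid=.04,glass=0,garlic=0,lime=0)
s=arm.sense();print(s["t"],s["eef_pos"],s["tool_rot"],s["contact_force"])
uv={}
for c in("top","scene"):
    snap(c,c+"0.png")
    for l,z in Z.items():
        r=arm.place_of(l,c)
        for k in r[:2]: print(c,l,round(k["conf"],2),np.round(k["uv"],1),atz(c,k["uv"],z))
        if r: uv[c,l]=r[0]["uv"]
for l in Z:
    if ("top",l) in uv and ("scene",l) in uv: print(l,*tri(("top",uv["top",l]),("scene",uv["scene",l])))
for c in("top","scene","wrist"): print(c,ray(c,(320,200)))
E
```

```text
pics
0.0 [0.2001 0.6964 0.2494] [-0.      0.1394  0.9902 -0.0008] [ 0.3404  1.0732 -0.2024]
top ball 0.9 [297.9 242. ] [0.4609 0.1418 0.04  ]
top ball 0.63 [340.3 172.9] [0.6656 0.0175 0.04  ]
top hinge 0.97 [320.1 241.1] [0.4602 0.078  0.071 ]
top stub_base 0.85 [330.5 243.8] [0.4525 0.0489 0.071 ]Traceback (most recent call last):
  File "<stdin>", line 9, in <module>
ValueError: it knows: ball, garlic, glass, handle_mid, hinge, lime, reamer_mid, stub_base
```

View pics/top0.png

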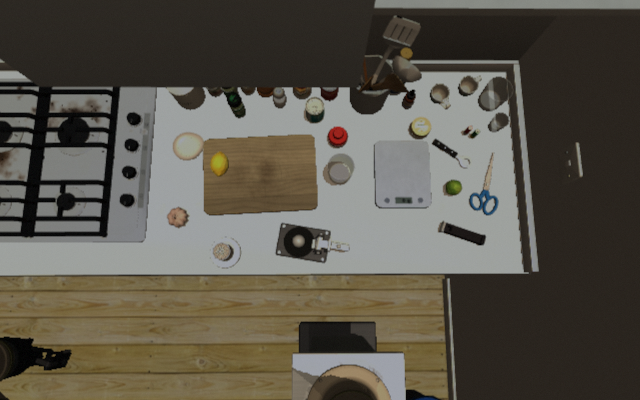

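The top view shows the stand at about (300,242) with its stub pointing right, the handle at (462,233), the reamer at (223,252), the glass at (340,170), the lime at (454,187) and the garlic at (177,217).

```bash
python3 - <<'E'
from h import *
np.set_printoptions(precision=4,suppress=True)
Z=dict(ball=.04,hinge=.071,stub_base=.071,handle_mid=.015,reamer_mid=.04,glass=0,garlic=0,lime=0)
uv={}
for c in("top","scene"):
    snap(c,c+"1.png")
    for l,z in Z.items():
        r=arm.place_of(l,c)
        for k in r[:2]: print(c,l,round(k["conf"],2),np.round(k["uv"],1),atz(c,k["uv"],z))
        if r: uv[c,l]=r[0]["uv"]
for l in Z:
    if ("top",l) in uv and ("scene",l) in uv: print(l,*tri(("top",uv["top",l]),("scene",uv["scene",l])))
for c in("top","scene","wrist"): print(c,ray(c,(320,200)))
for e in [(442,227),(485,240)]: print(atz("top",e,.02))
E
```

```text
top ball 0.9 [300.5 241. ] [0.4638 0.1344 0.04  ]
top hinge 0.71 [317.4 241.2] [0.4599 0.0856 0.071 ]
top stub_base 0.82 [332.4 243.9] [0.4522 0.0435 0.071 ]
top handle_mid 0.8 [461.3 233.1] [ 0.4879 -0.34    0.015 ]
top reamer_mid 0.57 [222.2 250. ] [0.4389 0.3578 0.04  ]
top reamer_mid 0.44 [337.5 177.4] [0.6519 0.026  0.04  ]
top glass 0.83 [337.  174.7] [0.6705 0.0257 0.    ]
top garlic 0.53 [184.9 220.1] [0.5316 0.4813 0.    ]
top lime 0.47 [452.5 187.7] [ 0.629  -0.3268  0.    ]
scene ball 0.58 [311.  224.5] [0.4718 0.1354 0.04  ]
scene hinge 0.88 [327.4 214.6] [0.4543 0.0801 0.071 ]
scene stub_base 0.83 [336.3 211.3] [0.4482 0.0469 0.071 ]
scene handle_mid 0.55 [409. 167.] [ 0.4953 -0.3443  0.015 ]
scene reamer_mid 0.58 [259.4 265.7] [0.4329 0.3649 0.04  ]
scene garlic 0.52 [207.4 271.1] [0.5373 0.5003 0.    ]
ball [0.4653 0.1363 0.0465] 0.006243372783863077
hinge [0.4572 0.0828 0.071 ] 0.007848767133842076
stub_base [0.4527 0.0432 0.064 ] 0.0003097551842114139
handle_mid [ 0.487  -0.3353  0.0272] 0.0017248078640350194
reamer_mid [0.4402 0.361  0.0274] 0.0007910397378717499
garlic [ 0.5398  0.4923 -0.0147] 0.01669744676391229
top (array([0.3386, 0.0786, 1.2866]), array([ 0.193 , -0.0005, -0.9813]))
scene (array([-0.389 ,  0.7642,  1.4007]), array([ 0.5179, -0.3997, -0.7567]))
wrist (array([0.1199, 0.7209, 0.3747]), array([ 0.3104, -0.087 , -0.9466]))
[ 0.5056 -0.2822  0.02  ]
[ 0.4666 -0.407   0.02  ]
```

View pics/scene1.png

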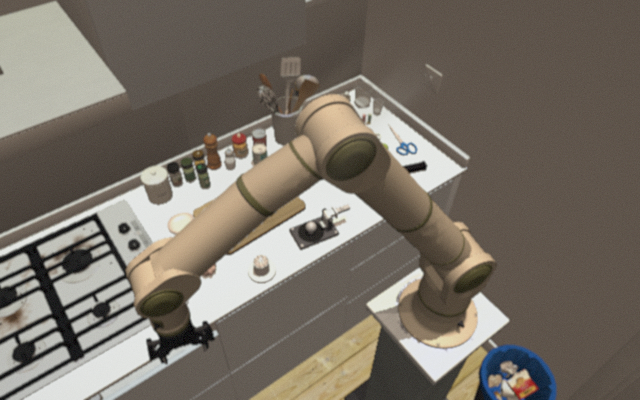

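The scene view shows the reamer on a plate at (260,267), the stand at (315,230) and the handle behind the arm at about (410,167). Measured heights agree roughly with the given sizes. I'm moving toward the handle now.

Call:
play_rows:
  deltas:
    - [8.5,-3.7,-2.0,0,6]
    - [8.5,-7.4,-4.0,0,12]
    - [8.5,-11,-6,0,18]
    - [8.5,-14.7,-8,0,24]
    - [8.5,-18.5,-10,0,30]
    - [8.5,-22,-12,0,36]
    - [8.5,-25.7,-14,0,42]
    - [8.5,-29,-16,0,48]

```text
t: 1.77
eef_pos: [0.4364, 0.4612, 0.2506]
tool_rot: [0.0, 0.532, 0.846, 0.0]
contact_force: [0.5, 0.0, 0.9]
grip_width: 0.0851
grasp_force: 0.0
```

```bash
cat >> h.py <<'E'
def rot():
    from scipy.spatial.transform import Rotation as Ro
    q=arm.sense()["tool_rot"];return Ro.from_quat([q[1],q[2],q[3],q[0]]).as_matrix()
def go(P,yaw=None):
    "world target, world yaw (deg) of tool x -> row numbers (cm, deg)"
    s=arm.sense();R=rot();d=R.T@(np.array(P)-s["eef_pos"])*100
    y=np.degrees(np.arctan2(R[1,0],R[0,0]));t=0 if yaw is None else (y-yaw+180)%360-180
    print("t",round(s["t"],2),"pos",np.round(s["eef_pos"],4),"yaw",round(y,1),"-> row",np.round(d,2),round(t,1),"F",np.round(s["contact_force"],1),"w",round(s["grip_width"],4),"g",round(s["grasp_force"],1))
E
python3 -c "
from h import *
go((.52,.12,.25),73);go((.50,-.3,.25),73)"
```

```text
t 1.77 pos [0.4364 0.4612 0.2506] yaw 115.7 -> row [-34.38  -7.24   0.05] 42.7 F [0.5 0.  0.9] w 0.0851 g 0.0
t 1.77 pos [0.4364 0.4612 0.2506] yaw 115.7 -> row [-7.137e+01 -2.722e+01  3.000e-02] 42.7 F [0.5 0.  0.9] w 0.0851 g 0.0
```

Call:
play_rows:
  deltas:
    - [8.5,-4,-0.9,0,6]
    - [8.5,-8,-1.8,0,12]
    - [8.5,-12,-2.7,0,18]
    - [8.5,-16,-3.6,0,24]
    - [8.5,-20,-4.5,0,30]
    - [8.5,-24,-5.4,0,36]
    - [8.5,-28,-6.3,0,42]
    - [8.5,-32,-7.2,0,43]

```text
t: 2.43
eef_pos: [0.5103, 0.1421, 0.2506]
tool_rot: [0.0, 0.806, 0.592, 0.0]
contact_force: [1.1, 0.1, 0.2]
grip_width: 0.085
grasp_force: 0.0
```

```bash
python3 -c "
from h import *
go((.48,-.3,.22),73)"
```

```text
t 2.43 pos [0.5103 0.1421 0.2506] yaw 72.6 -> row [-43.1   10.3    3.04] -0.4 F [1.1 0.1 0.2] w 0.085 g 0.0
```

Call:
play_rows:
  deltas:
    - [8.5,-4,0.95,0.2,0]
    - [8.5,-8,1.9,0.5,0]
    - [8.5,-12,2.8,0.8,0]
    - [8.5,-16,3.8,1.1,0]
    - [8.5,-20,4.8,1.4,0]
    - [8.5,-24,5.7,1.7,0]
    - [8.5,-28,6.7,2,0]
    - [8.5,-32,7.6,2.2,0]

```text
t: 3.1
eef_pos: [0.4889, -0.1864, 0.2283]
tool_rot: [0.0, 0.804, 0.595, 0.0]
contact_force: [1.0, 0.4, -0.2]
grip_width: 0.0848
grasp_force: 0.0
```

Call:
play_rows:
  deltas:
    - [8.5,-4,1,0.4,0]
    - [8.5,-8,2,0.8,0]
    - [8.5,-11.2,2.7,0.8,0]
    - [8.5,-11.2,2.7,0.8,0]
    - [8.5,-11.2,2.7,0.8,0]
    - [8.5,-11.2,2.7,0.8,0]
    - [8.5,-11.2,2.7,0.8,0]
    - [8.5,-11.2,2.7,0.8,0]

```text
t: 3.77
eef_pos: [0.4826, -0.2979, 0.2204]
tool_rot: [-0.0, 0.803, 0.596, 0.0]
contact_force: [0.4, -0.1, -0.3]
grip_width: 0.0853
grasp_force: 0.0
```

```bash
python3 - <<'E'
from h import *
np.set_printoptions(precision=4,suppress=True)
go((.48,-.3,.22),73)
snap("wrist","w1.png")
for k in arm.place_of("handle_mid","wrist")[:2]: print(k["conf"],k["uv"],atz("wrist",k["uv"],.015))
print(arm.find_in("handle_mid","wrist")[:1])
E
```

```text
t 3.77 pos [ 0.4826 -0.2979  0.2204] yaw 73.1 -> row [-0.28 -0.19  0.04] 0.1 F [ 0.4 -0.1 -0.3] w 0.0853 g 0.0
0.9 [332.0, 212.6] [ 0.4855 -0.3449  0.015 ]
[{'bbox': [316.9, 156.4, 32.1, 106.3], 'conf': 0.96}]
```

View pics/w1.png

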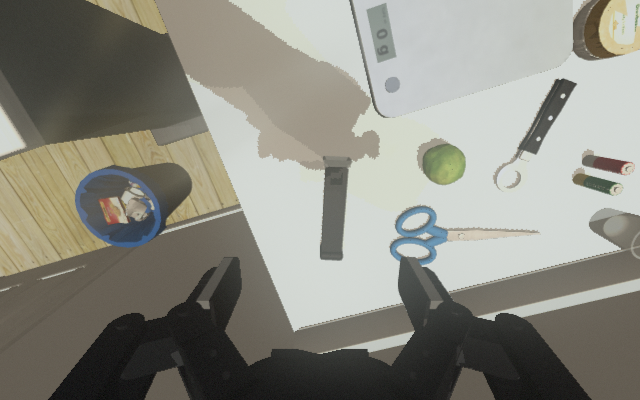

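The wrist view shows the handle with its mouth end at (337,158), its hole at (336,181) and its cap end at about (331,252), well clear of the scissors and lime.

```bash
python3 - <<'E'
from h import *
np.set_printoptions(precision=4,suppress=True)
im=cv2.imread("pics/w1.png");g=im[150:268,300:365].max(2)
n,lab,st,ce=cv2.connectedComponentsWithStats((g<95).astype(np.uint8));i=1+st[1:,4].argmax()
ys,xs=np.where(lab==i);print(st[i])
pts=np.stack([xs+300,ys+150],1).astype(np.float32);W=np.array([atz("wrist",p,.02)[:2] for p in pts])
r=cv2.minAreaRect((W*1000).astype(np.float32));print(r)
m=W.mean(0);u,s,v=np.linalg.svd(W-m);a=v[0]*np.sign(v[0][1]);t=(W-m)@a
print(m,"yaw",np.degrees(np.arctan2(a[1],a[0])),"mid",m+a*(t.min()+t.max())/2,t.min(),t.max())
hole=atz("wrist",(336.5,181),.026);print("hole",hole,"mid by hole",hole[:2]-a*.0435)
mid=np.array([.487,-.341]);go((*(mid-a*.02),.1),np.degrees(np.arctan2(a[1],a[0])))
E
```

```text
[ 25  17  18  12 113]
((500.86083984375, -291.2229309082031), (23.26311683654785, 10.559091567993164), 8.49024486541748)
[ 0.5002 -0.2917] yaw 3.38920677950462 mid [ 0.5012 -0.2916] -0.010389456912856622 0.012570997619138618
hole [ 0.5024 -0.3041  0.026 ] mid by hole [ 0.4589 -0.3067]
t 3.92 pos [ 0.4825 -0.2984  0.2204] yaw 73.1 -> row [-4.64 -0.21 12.04] 69.7 F [ 0.2 -0.4  0.8] w 0.0851 g 0.0
```

```bash
python3 - <<'E'
from h import *
np.set_printoptions(precision=4,suppress=True)
im=cv2.imread("pics/w1.png");print(im[150:268:8,337].max(1),im[220,305:365:4].max(1))
g=im[163:268,300:365].max(2);th,b=cv2.threshold(g,0,255,cv2.THRESH_BINARY_INV+cv2.THRESH_OTSU)
n,lab,st,ce=cv2.connectedComponentsWithStats(b);i=1+st[1:,4].argmax();print(th,st[i])
ys,xs=np.where(lab==i);W=np.array([atz("wrist",(x+300,y+163),.02)[:2] for x,y in zip(xs,ys)])
m=W.mean(0);v=np.linalg.svd(W-m)[2];a=v[0]*np.sign(v[0][1]);yaw=np.degrees(np.arctan2(a[1],a[0]))
hole=atz("wrist",(336.5,181),.026)[:2];m0=atz("wrist",(338,157),.03)[:2];m1=atz("wrist",(331,255),.02)[:2]
print("yaw",yaw,"line",m,"ends",m0,m1,np.linalg.norm(m0-m1),(m0+m1)/2,np.degrees(np.arctan2(*(m0-m1)[::-1])),"by hole",hole-a*.0435)
E
```

```text
[159 135 124 101  90 100 103 104 105 102 105 103 104 101 217] [216 217 217 218 209 104 103 104 105 104 217 217 217 217 216]
161.0 [   0    0   51   98 2320]
yaw 73.09369374868223 line [ 0.4879 -0.3392] ends [ 0.5117 -0.2766] [ 0.4679 -0.4004] 0.13132422649604464 [ 0.4898 -0.3385] 70.52359396927821 by hole [ 0.4897 -0.3457]
```

```bash
python3 - <<'E'
from h import *
go((.480,-.365,.022),71.5)
E
```

```text
t 3.92 pos [ 0.4825 -0.2984  0.2204] yaw 73.1 -> row [-6.45  1.69 19.84] 1.6 F [ 0.2 -0.4  0.8] w 0.0851 g 0.0
```

Call:
play_rows:
  deltas:
    - [5,-2,0.5,3,0.5]
    - [5,-4,1,6,1]
    - [5,-6,1.5,9,1.6]
    - [5,-6.4,1.7,12.5,1.6]
    - [5,-6.4,1.7,15.5,1.6]
    - [5,-6.4,1.7,18,1.6]
    - [5,-6.4,1.7,19.5,1.6]
    - [5,-6.4,1.7,19.8,1.6]

```text
t: 4.58
eef_pos: [0.4787, -0.3645, 0.0195]
tool_rot: [-0.002, 0.812, 0.584, -0.001]
contact_force: [0.2, 0.9, 0.2]
grip_width: 0.0499
grasp_force: 0.0
```

Call:
play_rows:
  deltas:
    - [1.5,0,0,0,0]
    - [1.5,0,0,0,0]
    - [1.5,0,0,0,0]
    - [1.5,0,0,0,0]
    - [1.5,0,0,0,0]
    - [1.5,0,0,0,0]
    - [1.5,0,0,0,0]
    - [1.5,0,0,0,0]

```text
t: 5.25
eef_pos: [0.4802, -0.3658, 0.0232]
tool_rot: [0.001, 0.812, 0.583, 0.0]
contact_force: [-0.1, 1.0, 6.7]
grip_width: 0.0255
grasp_force: 60.4
```

Call:
play_rows:
  deltas:
    - [1.5,0,0,-1,0]
    - [1.5,0,0,-3,0]
    - [1.5,0,0,-6,0]
    - [1.5,0,0,-8,0]
    - [1.5,0,0,-10,0]
    - [1.5,0,0,-10,0]
    - [1.5,0,0,-10,0]
    - [1.5,0,0,-10,0]

```text
t: 5.92
eef_pos: [0.4795, -0.3653, 0.1222]
tool_rot: [-0.0, 0.812, 0.583, 0.0]
contact_force: [0.1, -0.2, -0.3]
grip_width: 0.0255
grasp_force: 59.6
```

```bash
python3 - <<'E'
from h import *
np.set_printoptions(precision=4,suppress=True)
snap("wrist","w2.png")
print(arm.place_of("handle_mid","wrist")[:1])
d=np.array([-.0115,-.091]);d/=np.linalg.norm(d);yaw=np.degrees(np.arctan2(-d[1],-d[0]))
# pre-view pose: stub base (.4525,.044); grip 25 behind mid, 66 from collar +80
go((*(np.array([.4525,.044])+d*(.066+.025+.10)),.125),yaw)
E
```

```text
[{'uv': [318.1, 229.1], 'conf': 0.73}]
t 6.02 pos [ 0.4792 -0.3652  0.1215] yaw 71.4 -> row [ 19.2  -11.82  -0.33] -11.4 F [-1.5  0.2 -1.8] w 0.025 g 59.6
```

View pics/w2.png

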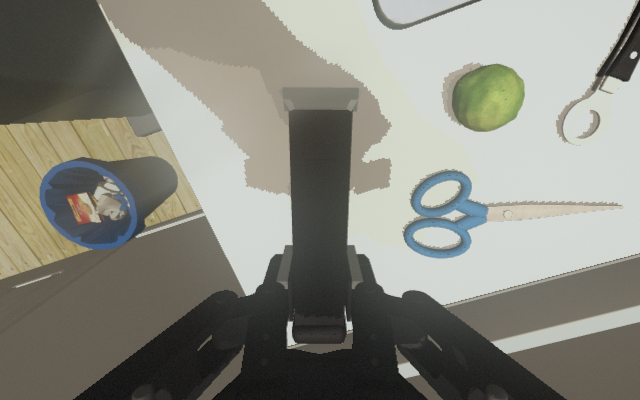

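The handle is held square between the pads, with its axis at column 320 and its mouth at rows 88–108. Next I carry it to just short of the stub.

Call:
play_rows:
  deltas:
    - [1.5,2.4,-1.5,0,-2]
    - [1.5,5,-3,0,-4]
    - [1.5,8,-5,0,-6]
    - [1.5,11,-7,0,-8]
    - [1.5,14,-9,0,-10]
    - [1.5,17,-10.5,0,-11.4]
    - [1.5,19,-11.7,0,-11.4]
    - [1.5,19.2,-11.8,0,-11.4]

```text
t: 6.68
eef_pos: [0.4272, -0.1416, 0.1214]
tool_rot: [-0.002, 0.749, 0.663, -0.001]
contact_force: [-1.1, 0.8, -1.6]
grip_width: 0.0254
grasp_force: 59.7
```

```bash
python3 - <<'E'
from h import *
np.set_printoptions(precision=4,suppress=True)
s=arm.sense();R=rot();snap("wrist","w3.png")
for l,z in (("ball",.04),("hinge",.071),("stub_base",.071),("handle_mid",None)):
    r=arm.place_of(l,"wrist")[:1]
    if r: print(l,r[0]["conf"],np.round(r[0]["uv"],1), atz("wrist",r[0]["uv"],z) if z else "")
print(arm.find_in("stub_base","wrist")[:1])
go((.43,-.145,.12),82.8)
p=s["eef_pos"]
for dz in(.004,.008,.012):
  for d in(.02,.025,.03):
    f=lambda x,y,z:np.round(proj("wrist",p+R@np.array([d+x,y,dz+z])),0)
    print(dz,d,"mouth top edge",f(.065,-.017,-.015),f(.065,.017,-.015),"flare back",f(.057,-.017,-.015),"cap",f(-.065,0,-.015),"hole",f(.0435,0,-.0112))
E
```

```text
hinge 0.28 [319.7 226.7] [ 0.431  -0.1402  0.071 ]
handle_mid 0.8 [317.  227.7] 
[]
t 6.98 pos [ 0.4294 -0.1473  0.1221] yaw 82.7 -> row [0.23 0.03 0.21] -0.1 F [-0.1  0.6 -0.9] w 0.0251 g 59.7
0.004 0.02 mouth top edge [263.  91.] [353.  90.] flare back [265. 113.] cap [313. 353.] hole [310. 146.]
0.004 0.025 mouth top edge [262.  76.] [354.  76.] flare back [264.  99.] cap [313. 346.] hole [309. 134.]
0.004 0.03 mouth top edge [261.  62.] [354.  61.] flare back [263.  85.] cap [313. 338.] hole [309. 121.]
0.008 0.02 mouth top edge [265.  91.] [352.  91.] flare back [267. 113.] cap [313. 347.] hole [310. 145.]
0.008 0.025 mouth top edge [264.  77.] [352.  77.] flare back [266.  99.] cap [313. 340.] hole [310. 133.]
0.008 0.03 mouth top edge [263.  63.] [353.  62.] flare back [265.  86.] cap [313. 332.] hole [309. 121.]
0.012 0.02 mouth top edge [267.  92.] [351.  91.] flare back [268. 112.] cap [314. 341.] hole [310. 144.]
0.012 0.025 mouth top edge [266.  78.] [351.  78.] flare back [268. 100.] cap [313. 334.] hole [310. 132.]
0.012 0.03 mouth top edge [265.  64.] [352.  64.] flare back [267.  86.] cap [313. 327.] hole [310. 120.]
```

View pics/w3.png

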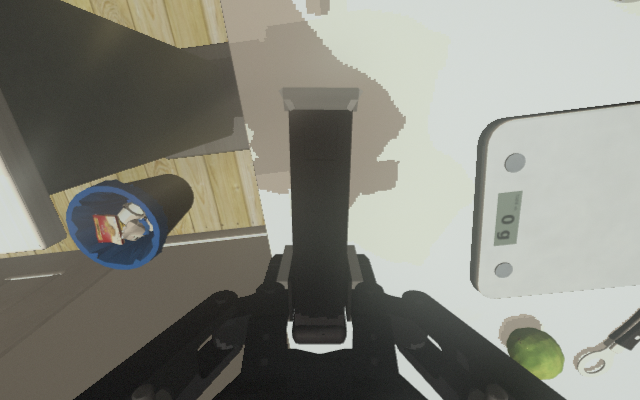

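Only the held handle shows here, with its flare spanning columns 283–358 at row 88; the stub is still beyond the top edge. I'll fit the handle's pose in the hand from this picture.

```bash
python3 - <<'E'
from h import *
np.set_printoptions(precision=4,suppress=True)
im=cv2.imread("pics/w3.png");c=im[75:360,270:375].astype(float);c=np.clip(c*3.0,0,255).astype(np.uint8)
cv2.imwrite("pics/w3c.png",cv2.resize(c,None,fx=2,fy=2,interpolation=cv2.INTER_CUBIC))
s=arm.sense();R=rot();p=s["eef_pos"]
for dz in(.004,.008,.015,.02):
  for d in(.02,.03):
    f=lambda x,y,z:np.round(proj("wrist",p+R@np.array([d+x,y,dz+z])),0)
    print(dz,d,"mouth top",f(.065,-.017,-.015),f(.065,.017,-.015),"mouth bottom",f(.065,-.017,.015),"body@50",f(.05,-.0132,-.0112),f(.05,.0132,-.0112),"cap top",f(-.065,0,-.015),f(-.053,0,-.015),"hole",f(.0435,0,-.0112))
E
```

```text
0.004 0.02 mouth top [273. 105.] [362. 105.] mouth bottom [283. 105.] body@50 [286. 144.] [349. 144.] cap top [318. 362.] [318. 345.] hole [318. 159.]
0.004 0.03 mouth top [272.  77.] [363.  77.] mouth bottom [282.  83.] body@50 [285. 119.] [350. 118.] cap top [318. 348.] [318. 329.] hole [318. 135.]
0.008 0.02 mouth top [275. 105.] [360. 105.] mouth bottom [284. 105.] body@50 [287. 142.] [349. 142.] cap top [318. 356.] [318. 338.] hole [318. 158.]
0.008 0.03 mouth top [273.  78.] [362.  78.] mouth bottom [283.  83.] body@50 [286. 118.] [349. 118.] cap top [318. 341.] [318. 324.] hole [318. 134.]
0.015 0.02 mouth top [277. 105.] [358. 105.] mouth bottom [285. 105.] body@50 [288. 140.] [347. 140.] cap top [318. 345.] [318. 329.] hole [318. 155.]
0.015 0.03 mouth top [276.  80.] [359.  79.] mouth bottom [285.  84.] body@50 [288. 117.] [348. 117.] cap top [318. 331.] [318. 314.] hole [318. 132.]
0.02 0.02 mouth top [279. 105.] [357. 105.] mouth bottom [286. 105.] body@50 [290. 139.] [346. 139.] cap top [318. 338.] [318. 322.] hole [318. 153.]
0.02 0.03 mouth top [278.  80.] [358.  80.] mouth bottom [286.  85.] body@50 [289. 117.] [347. 117.] cap top [318. 325.] [318. 308.] hole [318. 131.]
```

View pics/w3c.png

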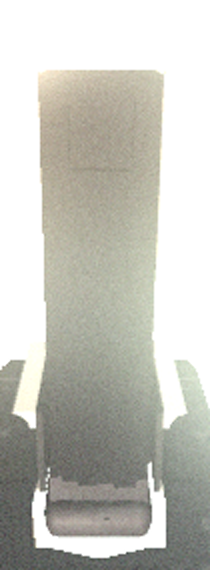

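The brightened crop shows the body spanning columns 290–352 and the cap bar at rows 325–344. That puts the handle centre about 27 mm ahead of the TCP and 8–10 mm below it. Now I move up to see the stub.

Call:
play_rows:
  deltas:
    - [1.5,1,0,-1,0]
    - [1.5,2,0,-2,0]
    - [1.5,3,0,-3,0]
    - [1.5,3.8,0,-3.8,0]
    - [1.5,3.8,0,-3.8,0]
    - [1.5,3.8,0,-3.8,0]
    - [1.5,3.8,0,-3.8,0]
    - [1.5,3.8,0,-3.8,0]

```text
t: 7.65
eef_pos: [0.4337, -0.1092, 0.1598]
tool_rot: [-0.0, 0.751, 0.661, -0.0]
contact_force: [1.0, 0.1, -0.8]
grip_width: 0.0252
grasp_force: 59.7
```

```bash
python3 - <<'E'
from h import *
np.set_printoptions(precision=4,suppress=True)
snap("wrist","w4.png")
for l,z in (("ball",.04),("hinge",.071),("stub_base",.071)):
    r=arm.place_of(l,"wrist")[:1]
    if r: print(l,r[0]["conf"],np.round(r[0]["uv"],1), atz("wrist",r[0]["uv"],z) if z else "")
go((.433,-.109,.16),82.8)
print([np.round(proj("wrist",P)) for P in [(.4525,.044,.071),(.446,-.0076,.071)]])
E
```

```text
t 7.85 pos [ 0.4338 -0.1088  0.16  ] yaw 82.7 -> row [-0.03 -0.07  0.  ] -0.1 F [-0.2 -0.9 -1.7] w 0.0253 g 59.7
[array([317.,  -9.]), array([318.,  79.])]
```

View pics/w4.png

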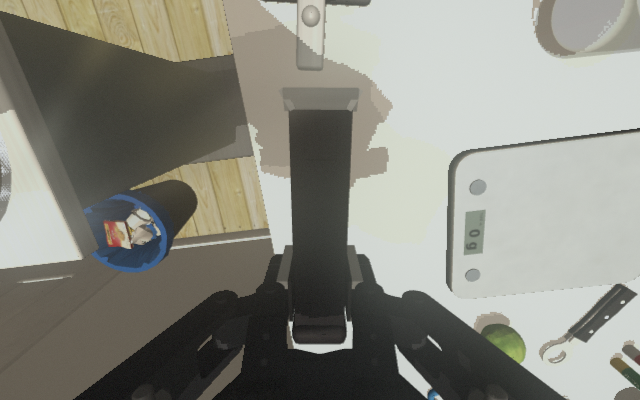

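The stub shows with its tip at about (311,68) and its button at (311,16), slightly left of the handle's axis at column 320.

```bash
python3 - <<'E'
from h import *
np.set_printoptions(precision=4,suppress=True)
im=cv2.imread("pics/w4.png").astype(int)
for r in (8,30,40,50,60,64):
    g=im[r,280:345].sum(1);d=np.diff(g);print(r,280+np.argsort(-abs(d))[:5],d[np.argsort(-abs(d))[:5]])
print(im[55:80,311].sum(1))
R=rot();p=np.array(arm.sense()["eef_pos"])
for n,uv,z in(("button",(311,16),.081),("tip",(310.7,66),.078),("top30",(311,30),.078)):
    w=atz("wrist",uv,z);print(n,w,"tool mm",R.T@(w-p)*1000)
b=atz("wrist",(311,16),.081);print("mouth px in tool", [R.T@(atz("wrist",uv,p[2]-.009+.015)-p)*1000 for uv in((283,88),(358,88))],"body",[R.T@(atz("wrist",uv,p[2]-.009+.0112)-p)*1000 for uv in((290,112),(352,112),(293,230),(348,230))])
E
```

```text
8 [296 303 325 297 317] [-188 -118  115   90   90]
30 [324 289 295 322 297] [179 119 -83 -78  59]
40 [302 323 321 301 324] [143  80 -63  63  55]
50 [312 324 322 323 295] [136 117 -82  75 -73]
60 [332 295 323 331 321] [110 -66  46  33 -26]
64 [343 295 322 342 323] [ 99 -62  37  32  28]
[430 432 430 426 432 433 430 434 429 431 432 405 376 355 340 361 450 449
 449 449 448 446 444 449 447]
button [0.4467 0.0283 0.081 ] tool mm [137.6702  -4.5217  78.9903]
tip [0.4425 0.0006 0.078 ] tool mm [109.6594  -5.1062  81.9954]
top30 [0.4456 0.0214 0.078 ] tool mm [130.6793  -4.6822  81.9915]
mouth px in tool [array([ 91.4702, -13.5668,  -6.0093]), array([91.4427, 15.8924, -6.0233])] body [array([ 82.3924, -11.5151,  -2.2088]), array([82.3704, 14.2924, -2.2209]), array([ 28.4884, -11.9748,  -2.1992]), array([28.4791, 14.3896, -2.2117])]
```

Call:
play_rows:
  deltas:
    - [1.5,0,-0.3,2,0.4]
    - [1.5,0,-0.6,4,0.8]
    - [1.5,0,-0.78,6,0.8]
    - [1.5,0,-0.78,7.5,0.8]
    - [1.5,0,-0.78,8.05,0.8]
    - [1.5,0,-0.78,8.05,0.8]
    - [1.5,0,-0.78,8.05,0.8]
    - [1.5,0,-0.78,8.05,0.8]

```text
t: 8.52
eef_pos: [0.4266, -0.1076, 0.0804]
tool_rot: [0.0, 0.755, 0.656, 0.0]
contact_force: [0.4, 0.4, -1.8]
grip_width: 0.0252
grasp_force: 59.7
```

```bash
python3 - <<'E'
from h import *
np.set_printoptions(precision=4,suppress=True)
im=snap("wrist","w5.png").astype(int)
go((.433,-.109,.0795),82)
for r in (5,15,25,35,45,55):
    g=im[r,230:400].sum(1);d=np.diff(g);o=np.argsort(-abs(d))[:6];print(r,sorted(zip(230+o,d[o])))
c=im[0:130,220:420].astype(np.uint8)[:,:,::-1];cv2.imwrite("pics/w5c.png",cv2.resize(c,None,fx=4,fy=4))
E
```

```text
t 8.57 pos [ 0.4267 -0.1075  0.0806] yaw 82.0 -> row [-0.06  0.65  0.11] -0.0 F [-0.1  0.3 -1.4] w 0.0252 g 59.7
5 [(np.int64(294), np.int64(-127)), (np.int64(337), np.int64(87)), (np.int64(338), np.int64(-48)), (np.int64(339), np.int64(-72)), (np.int64(340), np.int64(64)), (np.int64(341), np.int64(112))]
15 [(np.int64(294), np.int64(-127)), (np.int64(297), np.int64(27)), (np.int64(298), np.int64(27)), (np.int64(338), np.int64(58)), (np.int64(339), np.int64(-40)), (np.int64(340), np.int64(166))]
25 [(np.int64(294), np.int64(-132)), (np.int64(295), np.int64(24)), (np.int64(296), np.int64(25)), (np.int64(297), np.int64(26)), (np.int64(339), np.int64(127)), (np.int64(340), np.int64(109))]
35 [(np.int64(294), np.int64(-139)), (np.int64(296), np.int64(22)), (np.int64(298), np.int64(22)), (np.int64(338), np.int64(33)), (np.int64(339), np.int64(161)), (np.int64(340), np.int64(45))]
45 [(np.int64(295), np.int64(-29)), (np.int64(296), np.int64(-166)), (np.int64(337), np.int64(26)), (np.int64(338), np.int64(75)), (np.int64(339), np.int64(45)), (np.int64(340), np.int64(111))]
55 [(np.int64(323), np.int64(-24)), (np.int64(343), np.int64(32)), (np.int64(344), np.int64(99)), (np.int64(345), np.int64(-18)), (np.int64(346), np.int64(-74)), (np.int64(347), np.int64(106))]
```

View pics/w5c.png

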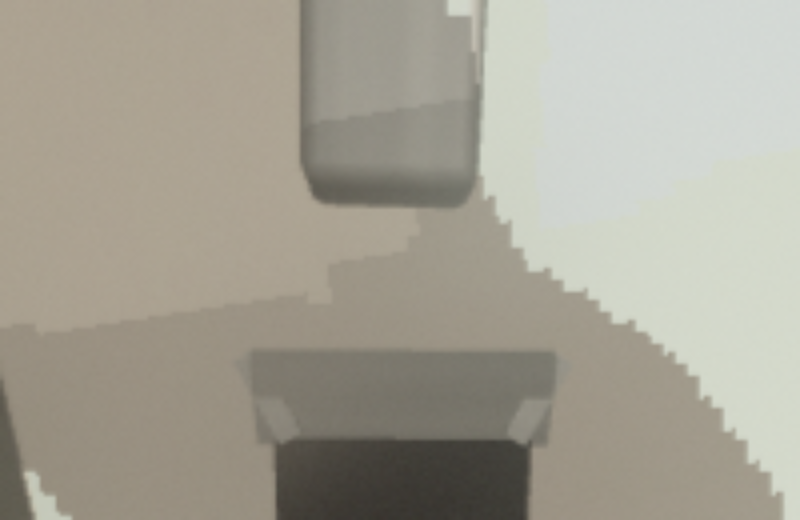

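The crop shows the stub centred at column 317.3 and the handle at 320.7, so I need to shift about 1.35 mm more to the left. Yaw already agrees.

```bash
python3 - <<'E'
from h import *
def hgt(r,c0,c1,w):
    o,a=ray("wrist",(c0,r));_,b=ray("wrist",(c1,r));a/=-a[2];b/=-b[2]
    return o[2]-w/np.linalg.norm(a-b)
for r,c0,c1 in((25,294.6,339.9),(35,294.6,339.6),(15,294.6,340)): print("stub top z",hgt(r,c0,c1,.018))
im=cv2.imread("pics/w5.png").astype(int)
for r in(115,130,150,180,210):
    g=im[r,270:370].sum(1);d=np.diff(g);L=270+np.argmin(d[:40]);Rr=310+np.argmax(d[40:]);print(r,L,Rr,"body top z",hgt(r,L,Rr,.0264))
E
```

```text
stub top z 0.07699146359069009
stub top z 0.07744811044689365
stub top z 0.0759750861687839
115 288 352 body top z 0.08427119920886923
130 288 351 body top z 0.08441359940084363
150 289 350 body top z 0.08329587853561003
180 290 349 body top z 0.08356757517756296
210 291 348 body top z 0.08385833910933757
```

Call:
play_rows:
  deltas:
    - [1.5,0,-0.13,0.12,0]
    - [1.5,0,-0.13,0.12,0]
    - [1.5,0.5,-0.13,0.12,0]
    - [1.5,1.2,-0.13,0.12,0]
    - [1.5,2,-0.13,0.12,0]
    - [1.5,2.6,-0.13,0.12,0]
    - [1.5,3.2,-0.13,0.12,0]
    - [1.5,3.2,-0.13,0.12,0]

```text
t: 9.23
eef_pos: [0.4296, -0.0738, 0.0785]
tool_rot: [-0.0, 0.754, 0.657, 0.0]
contact_force: [0.4, 0.2, -1.4]
grip_width: 0.0253
grasp_force: 59.6
```

```bash
python3 - <<'E'
from h import *
im=snap("wrist","w6.png")
go((.4267+.032*.139,-.1075+.0317,.0795),82)
c=im[0:360,240:400][:,:,::-1].astype(float)*1.6;cv2.imwrite("pics/w6c.png",np.clip(c,0,255))
s=arm.sense();print(s["wrist_torque"])
E
```

```text
t 9.28 pos [ 0.4295 -0.0746  0.0785] yaw 82.1 -> row [-0.1   0.18 -0.1 ] 0.1 F [-0.7 -1.1 -1.2] w 0.0254 g 59.6
[-0.05652676  0.06008876  0.01852356][ WARN:0@1.267] global loadsave.cpp:1063 imwrite_ Unsupported depth image for selected encoder is fallbacked to CV_8U.
```

Call:
play_rows:
  deltas:
    - [1.5,0.5,0,0,0]
    - [1.5,1,0,0,0]
    - [1.5,1.5,0,0,0]
    - [1.5,2,0,0,0]
    - [1.5,2.4,0,0,0]
    - [1.5,2.8,0,0,0]
    - [1.5,2.8,0,0,0]
    - [1.5,2.8,0,0,0]

```text
t: 9.95
eef_pos: [0.4338, -0.0459, 0.0786]
tool_rot: [-0.001, 0.754, 0.657, 0.001]
contact_force: [3.2, 6.0, 0.5]
grip_width: 0.025
grasp_force: 59.8
```

```bash
python3 - <<'E'
from h import *
im=snap("wrist","w7.png")
go((.443,-.044,.0795),82)
print(arm.sense()["wrist_torque"])
c=im[0:200,240:400][:,:,::-1].astype(float)*1.5;cv2.imwrite("pics/w7c.png",cv2.resize(np.clip(c,0,255).astype(np.uint8),None,fx=3,fy=3))
E
```

```text
t 10.0 pos [ 0.4339 -0.046   0.0786] yaw 82.1 -> row [ 0.33  0.88 -0.09] 0.1 F [ 0.5  4.2 -0.1] w 0.0253 g 59.8
[ 0.83738365 -0.2166125  -0.03025964]
```

View pics/w7c.png

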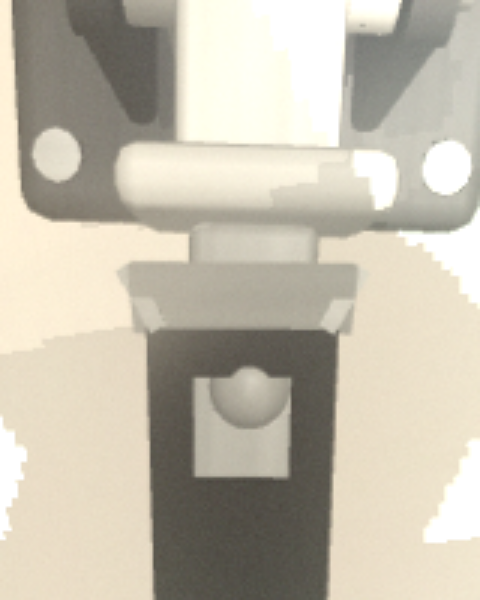

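The crop shows the stub in the tube. The button is at the front edge of the hole at (248,398), and a gap of about 5 mm to the collar remains.

Call:
play_rows:
  deltas:
    - [1.5,0.2,0,0,0]
    - [1.5,0.35,0,0,0]
    - [1.5,0.5,0,0,0]
    - [1.5,0.6,0,0,0]
    - [1.5,0.6,0,0,0]
    - [1.5,0.6,0,0,0]
    - [1.5,0.6,0,0,0]
    - [1.5,0.6,0,0,0]

```text
t: 10.67
eef_pos: [0.4343, -0.0418, 0.0786]
tool_rot: [0.0, 0.755, 0.656, 0.0]
contact_force: [1.9, 1.0, -1.6]
grip_width: 0.0253
grasp_force: 59.7
```

```bash
python3 - <<'E'
from h import *
im=snap("wrist","w8.png")
go((.443,-.044,.0795),82)
print(arm.sense()["wrist_torque"])
c=im[0:200,240:400][:,:,::-1].astype(float)*1.5;cv2.imwrite("pics/w8c.png",cv2.resize(np.clip(c,0,255).astype(np.uint8),None,fx=3,fy=3))
E
```

```text
t 10.72 pos [ 0.4343 -0.0418  0.0786] yaw 82.0 -> row [-0.09  0.89 -0.09] -0.0 F [ 1.8  1.3 -1.2] w 0.0252 g 59.7
[ 0.17167211 -0.34304467 -0.08170697]
```

View pics/w8c.png

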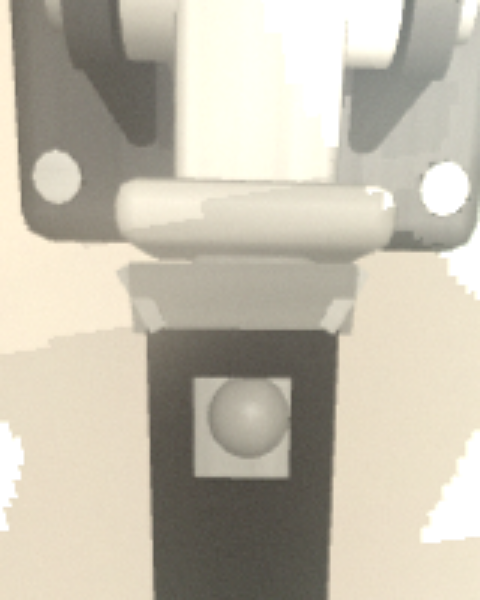

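The button stands in the hole at (248,418), fully out, and the mouth is within about 1 mm of the collar. I nudge it home and then start the upward arc.

Call:
play_rows:
  deltas:
    - [1.5,0.08,0,0,0]
    - [1.5,0.15,0,0,0]
    - [1.5,0.15,0,0,0]
    - [1.5,0.15,0,0,0]
    - [1.5,0.05,0,0,0]
    - [1.5,0.1,0,-0.76,0]
    - [1.5,0.22,0,-1.5,0]
    - [1.5,0.39,0,-2.26,0]

```text
t: 11.38
eef_pos: [0.4347, -0.0378, 0.1018]
tool_rot: [-0.0, 0.755, 0.656, -0.0]
contact_force: [3.7, 1.5, -9.7]
grip_width: 0.0249
grasp_force: 59.6
```

Call:
play_rows:
  deltas:
    - [1.5,0.2,0,-0.74,0]
    - [1.5,0.46,0,-1.46,0]
    - [1.5,0.76,0,-2.17,0]
    - [1.5,1.1,0,-2.85,0]
    - [1.5,1.48,0,-3.51,0]
    - [1.5,1.9,0,-4.15,0]
    - [1.5,2.36,0,-4.77,0]
    - [1.5,2.86,0,-5.35,0]

```text
t: 12.05
eef_pos: [0.4388, -0.0095, 0.1554]
tool_rot: [0.0, 0.755, 0.656, 0.0]
contact_force: [5.0, -1.8, -10.3]
grip_width: 0.0248
grasp_force: 59.9
```

Call:
play_rows:
  deltas:
    - [1.5,0.53,0,-0.55,0]
    - [1.5,1.09,0,-1.07,0]
    - [1.5,1.68,0,-1.55,0]
    - [1.5,2.31,0,-1.99,0]
    - [1.5,2.95,0,-2.4,0]
    - [1.5,3.3,0,-2.6,0]
    - [1.5,3.3,0,-2.6,0]
    - [1.5,3.3,0,-2.6,0]

```text
t: 12.72
eef_pos: [0.4436, 0.0229, 0.1813]
tool_rot: [0.001, 0.755, 0.656, 0.0]
contact_force: [3.7, -3.5, -5.1]
grip_width: 0.0254
grasp_force: 60.3
```

```bash
python3 - <<'E'
from h import *
np.set_printoptions(precision=4,suppress=True)
im=snap("wrist","w9.png");snap("top","top9.png")
go((.443,-.044,.0795),82)
r=arm.place_of("handle_mid","wrist")[:1];print(r)
R=rot();p=np.array(arm.sense()["eef_pos"])
# predicted handle centre for angles, from hinge (from button fit)
d=np.array([-.139,-.990]);H=np.array([.4347,-.0418])-d*.1255
print("hinge",H)
for th in(30,45,58):
    t=np.radians(th);q=lambda r,h:np.array([*(H+d*(r*np.cos(t)-h*np.sin(t))),.071+r*np.sin(t)+h*np.cos(t)])
    print(th,"mid",np.round(proj("wrist",q(.098,0))),"button",np.round(proj("wrist",q(.054,.0125))),"mouthL/R",np.round(proj("wrist",q(.033,.015))))
E
```

```text
t 12.82 pos [0.4436 0.0228 0.1813] yaw 82.0 -> row [-6.62  0.87 10.18] -0.0 F [ 4.2 -3.7 -5.1] w 0.0251 g 60.3
[{'uv': [317.3, 247.5], 'conf': 0.74}]
hinge [0.4521 0.0824]
30 mid [319. 258.] button [319. 198.] mouthL/R [319. 170.]
45 mid [319. 254.] button [319. 187.] mouthL/R [319. 160.]
58 mid [319. 240.] button [319. 173.] mouthL/R [319. 149.]
```

Call:
play_rows:
  deltas:
    - [5.5,0,0,0,0]
    - [5.5,0,0,0,0]
    - [5.5,0,0,0,0]
    - [5.5,0,0,0,0]
    - [5.5,0,0,-2,0]
    - [5.5,0,0,-5,0]
    - [5.5,0,0,-9,0]
    - [5.5,0,0,-12,0]

```text
t: 13.53
eef_pos: [0.4428, 0.0224, 0.3026]
tool_rot: [-0.0, 0.755, 0.655, -0.001]
contact_force: [0.8, -0.5, -0.3]
grip_width: 0.0549
grasp_force: 0.0
```

```bash
python3 - <<'E'
from h import *
np.set_printoptions(precision=4,suppress=True)
im=snap("wrist","w10.png")
uv={}
for l in("handle_mid","stub_base","hinge","ball"):
    r=arm.place_of(l,"wrist")[:1];print(l,[(np.round(k["uv"],1),k["conf"]) for k in r])
snap("top","top10.png");r=arm.place_of("handle_mid","top")[:1];print(r)
go((.439,.36,.2),106)
d=np.array([-.139,-.990]);H=np.array([.4521,.0824])
for th in(30,45,58):
    t=np.radians(th);q=lambda r,h:np.array([*(H+d*(r*np.cos(t)-h*np.sin(t))),.071+r*np.sin(t)+h*np.cos(t)])
    print(th,"mid",np.round(proj("wrist",q(.098,0))),"base",np.round(proj("wrist",q(.032,0))),"cap",np.round(proj("wrist",q(.163,0))),"topmid",np.round(proj("top",q(.098,0))))
print("hinge",proj("wrist",[*H,.071]))
E
```

```text
handle_mid [(array([318.9, 190.6]), 0.6)]
stub_base [(array([319.8, 146.4]), 0.79)]
hinge [(array([321. , 124.4]), 0.85)]
ball [(array([325.1,  73.1]), 0.66)]
[]
t 13.88 pos [0.4425 0.0231 0.2997] yaw 82.0 -> row [33.32 -5.02  9.96] -24.0 F [ 0.8 -0.1 -0.6] w 0.0551 g 0.0
30 mid [320. 205.] base [320. 151.] cap [320. 263.] topmid [350. 247.]
45 mid [320. 198.] base [320. 148.] cap [320. 258.] topmid [344. 245.]
58 mid [320. 186.] base [320. 143.] cap [320. 242.] topmid [338. 244.]
hinge [320.297  126.2238]
```

Call:
play_rows:
  deltas:
    - [8.5,4,-0.6,0,0]
    - [8.5,8,-1.2,0,0]
    - [8.5,12,-1.8,0,0]
    - [8.5,16,-2.4,1,0]
    - [8.5,20,-3,2.5,0]
    - [8.5,24,-3.6,4.5,0]
    - [8.5,28,-4.3,6,0]
    - [8.5,32,-5,7,0]

```text
t: 14.55
eef_pos: [0.4376, 0.3413, 0.2295]
tool_rot: [0.0, 0.755, 0.656, -0.002]
contact_force: [1.2, -0.2, 0.7]
grip_width: 0.0847
grasp_force: 0.0
```

Call:
play_rows:
  deltas:
    - [8.5,2,0,1,0]
    - [8.5,3,0,2,0]
    - [8.5,3,0,2.5,0]
    - [8.5,3,0,2.5,0]
    - [8.5,3,0,2.5,0]
    - [8.5,3,0,2.5,0]
    - [8.5,3,0,2.5,0]
    - [8.5,3,0,2.5,0]

```text
t: 15.22
eef_pos: [0.4433, 0.3694, 0.2082]
tool_rot: [-0.0, 0.755, 0.655, 0.001]
contact_force: [0.2, -0.0, 0.1]
grip_width: 0.0847
grasp_force: 0.0
```

```bash
python3 - <<'E'
from h import *
np.set_printoptions(precision=4,suppress=True)
im=snap("wrist","w11.png")
r=arm.place_of("reamer_mid","wrist")[:2];b=arm.find_in("reamer_mid","wrist")[:2];print(r,b)
m=atz("wrist",r[0]["uv"],.04);print(m)
x,y,w,h=b[0]["bbox"]
# compare box with predicted outline of reamer at candidate
A=np.linspace(0,2*np.pi,60)
def box(c):
    P=[proj("wrist",(c[0]+rr*np.cos(a),c[1]+rr*np.sin(a),z)) for a in A for rr,z in((.045,0),(.045,.01),(.025,.058),(.006,.076))]
    P=np.array(P);return [P[:,0].min(),P[:,1].min(),np.ptp(P[:,0]),np.ptp(P[:,1])]
from scipy.optimize import least_squares
f=least_squares(lambda c:np.array(box(c))-np.array(b[0]["bbox"]),m[:2]);print("fit",f.x,f.fun)
go((*f.x,.04),82)
E
```

```text
[{'uv': [311.0, 197.4], 'conf': 0.81}] [{'bbox': [273.5, 150.0, 76.1, 79.6], 'conf': 0.79}]
[0.4329 0.3601 0.04  ]
fit [0.4322 0.3611] [ 0.0015 -0.0311 -1.1009 -5.442 ]
t 15.37 pos [0.443  0.37   0.2079] yaw 81.9 -> row [-1.04 -0.95 16.79] -0.1 F [ 0.3  0.9 -0.7] w 0.085 g 0.0
```

Call:
play_rows:
  deltas:
    - [8.5,-0.5,-0.5,3,0]
    - [8.5,-1,-0.95,6,0]
    - [8.5,-1,-0.95,9,0]
    - [8.5,-1,-0.95,12,0]
    - [8.5,-1,-0.95,14.5,0]
    - [8.5,-1,-0.95,16,0]
    - [8.5,-1,-0.95,16.7,0]
    - [8.5,-1,-0.95,16.7,0]

```text
t: 16.03
eef_pos: [0.4318, 0.3611, 0.0392]
tool_rot: [0.0, 0.755, 0.656, -0.001]
contact_force: [0.2, -0.7, -0.4]
grip_width: 0.0851
grasp_force: 0.0
```

Call:
play_rows:
  deltas:
    - [4,0,0,0,0]
    - [4,0,0,0,0]
    - [4,0,0,0,0]
    - [4,0,0,0,0]
    - [4,0,0,0,0]
    - [4,0,0,0,0]
    - [4,0,0,0,0]
    - [4,0,0,0,0]

```text
t: 16.7
eef_pos: [0.4328, 0.3621, 0.042]
tool_rot: [0.0, 0.755, 0.656, 0.001]
contact_force: [0.4, -1.2, 8.3]
grip_width: 0.0483
grasp_force: 61.3
```

```bash
python3 - <<'E'
from h import *
d=np.array([-.139,-.990]);H=np.array([.4521,.0824]);B=H-d*.061;print(B)
go((*B,.24),82)
E
```

```text
[0.460579 0.14279 ]
t 16.7 pos [0.4328 0.3621 0.042 ] yaw 82.0 -> row [-21.29   5.84 -19.83] -0.0 F [ 0.4 -1.2  8.3] w 0.0483 g 61.3
```

Call:
play_rows:
  deltas:
    - [4,0,0,-1,0]
    - [4,0,0,-3,0]
    - [4,0,0,-6,0]
    - [4,0,0,-9,0]
    - [4,0,0,-12,0]
    - [4,0,0,-15,0]
    - [4,0,0,-15,0]
    - [4,0,0,-15,0]

```text
t: 17.37
eef_pos: [0.4323, 0.3623, 0.1928]
tool_rot: [-0.0, 0.755, 0.656, 0.002]
contact_force: [-0.2, -0.1, -2.1]
grip_width: 0.0487
grasp_force: 62.4
```

```bash
python3 - <<'E'
from h import *
np.set_printoptions(precision=4,suppress=True)
go((.4606,.1428,.19),82)
snap("wrist","w12.png");snap("top","top12.png");snap("scene","sc12.png")
R=rot();p=np.array(arm.sense()["eef_pos"])
for c in("wrist","top","scene"):
    r=arm.place_of("reamer_mid",c)[:2];b=arm.find_in("reamer_mid",c)[:2];print(c,[(np.round(k["uv"],1),k["conf"]) for k in r],[(np.round(k["bbox"],1),k["conf"]) for k in b])
    if r: print(atz(c,r[0]["uv"],p[2]),proj(c,p))
    r=arm.place_of("ball",c)[:1]
    if r: print("ball",c,r,atz(c,r[0]["uv"],.04))
A=np.linspace(0,2*np.pi,60)
for dz in(-.005,0,.005,.01):
    P=np.array([proj("wrist",p+np.array([rr*np.cos(a),rr*np.sin(a),z-.04+dz])) for a in A for rr,z in((.045,0),(.045,.01),(.025,.058),(.006,.076))])
    print(dz,P.min(0),np.ptp(P,axis=0))
E
```

```text
t 17.37 pos [0.4323 0.3623 0.1928] yaw 82.0 -> row [-21.35   5.86   0.21] 0.0 F [-0.2 -0.1 -2.1] w 0.0487 g 62.4
wrist [(array([317.5, 280.4]), 0.85)] [(array([248.4, 180.7, 140.6, 169.4]), 0.71)]
[0.431  0.3602 0.1898] [317.6516 278.3268]
ball wrist [{'uv': [368.6, 354.0], 'conf': 0.72}] [0.464 0.138 0.04 ]
top [(array([211.2, 247.7]), 0.83)] []
[0.4328 0.3521 0.1898] [207.4604 248.3031]
ball top [{'uv': [298.7, 243.6], 'conf': 0.71}] [0.4563 0.1395 0.04  ]
scene [(array([257.2, 235. ]), 0.69)] [(array([243.4, 231.6,  30.3,  32. ]), 0.89)]
[0.4379 0.3571 0.1898] [257.1228 237.1471]
ball scene [{'uv': [310.2, 225.5], 'conf': 0.97}] [0.4699 0.1401 0.04  ]
-0.005 [246.602  173.6076] [141.0627 161.6894]
0 [244.6028 175.5462] [144.9149 167.7143]
0.005 [242.4908 177.5964] [148.9834 175.3437]
0.01 [240.2564 179.768 ] [153.287  184.4285]
```

Call:
play_rows:
  deltas:
    - [4,-2.5,2,0,0]
    - [4,-5,4,0,0]
    - [4,-8,6.6,0,0]
    - [4,-11,9,0,0]
    - [4,-14,11.5,0,0]
    - [4,-17,14,0,0]
    - [4,-19.3,15.9,0,0]
    - [4,-19.3,15.9,0,0]

```text
t: 18.63
eef_pos: [0.566, 0.1411, 0.1911]
tool_rot: [0.002, 0.758, 0.653, 0.0]
contact_force: [-0.1, 0.2, -1.5]
grip_width: 0.0486
grasp_force: 62.4
```

```bash
python3 - <<'E'
from h import *
np.set_printoptions(precision=4,suppress=True)
go((.4606,.1428,.19),82)
im=snap("wrist","w13.png")
go((.4606,.1428,.19),82)
for l,z in(("ball",.04),("hinge",.071),("stub_base",.071)):
    r=arm.place_of(l,"wrist")[:1]
    if r: print(l,np.round(r[0]["uv"],1),r[0]["conf"],atz("wrist",r[0]["uv"],z))
print(proj("wrist",(.4606,.1428,.04)))
g=cv2.cvtColor(im,cv2.COLOR_RGB2GRAY)
u=proj("wrist",(.4606,.1428,.04)).astype(int);c=cv2.medianBlur(g,3)
h=cv2.HoughCircles(c,cv2.HOUGH_GRADIENT,1,15,param1=80,param2=12,minRadius=12,maxRadius=40)
if h is not None:
    for q in h[0]:
        if np.hypot(*(q[:2]-u))<60: print(q,atz("wrist",q[:2],.04))
x=proj("wrist",(.4606+.0185,.1428,.04));print("pred radius px",np.linalg.norm(x-u))
E
```

```text
t 18.63 pos [0.566  0.1411 0.1911] yaw 81.5 -> row [ -1.4  -10.45   0.07] -0.5 F [-0.1  0.2 -1.5] w 0.0486 g 62.4
t 18.68 pos [0.5643 0.1443 0.1907] yaw 81.6 -> row [ -1.66 -10.24   0.05] -0.4 F [-0.6  1.  -1.7] w 0.0487 g 62.4
ball [222.3 208.7] 0.95 [0.4602 0.1435 0.04  ]
hinge [217.7 272.1] 0.74 [0.4506 0.0888 0.071 ]
stub_base [210.7 306.8] 0.95 [0.4319 0.049  0.071 ]
[224.3758 211.0258]
[229.5 192.5  39.4] [0.4709 0.1619 0.04  ]
[221.5 205.5  17.4] [0.4592 0.1492 0.04  ]
[213.5 257.5  36.1] [0.4347 0.0903 0.04  ]
[195.5 243.5  23.8] [0.4197 0.11   0.04  ]
[246.5 188.5  27.9] [0.4892 0.1637 0.04  ]
[180.5 245.5  37.2] [0.4027 0.1099 0.04  ]
[250.5 254.5  33.8] [0.4765 0.0883 0.04  ]
[233.5 230.5  39.4] [0.4647 0.1195 0.04  ]
[229.5 266.5  29.4] [0.4496 0.0765 0.04  ]
[225.5 245.5  23.6] [0.4517 0.1031 0.04  ]
[249.5 172.5  28. ] [0.4959 0.1796 0.04  ]
[263.5 246.5  15.6] [0.4928 0.096  0.04  ]
[212.5 237.5  17.1] [0.4401 0.1145 0.04  ]
[209.5 220.5  16.6] [0.4422 0.1345 0.04  ]
pred radius px 17.705441151005164
```

```bash
python3 - <<'E'
from h import *
arm.snapshot("top");go((.4605,.1436,.19),82)
E
```

```text
t 18.88 pos [0.5618 0.1497 0.1902] yaw 82.1 -> row [-2.   -9.95  0.02] 0.1 F [ 0.4 -0.  -1.9] w 0.0488 g 62.4
```

```bash
python3 - <<'E'
from h import *
np.set_printoptions(precision=4,suppress=True)
go((.4605,.1436,.19),82)
im=snap("wrist","w14.png")
for l,z in(("ball",.04),("hinge",.071)):
    r=arm.place_of(l,"wrist")[:1]
    if r: print(l,np.round(r[0]["uv"],1),r[0]["conf"],atz("wrist",r[0]["uv"],z))
u=np.array(r and arm.place_of("ball","wrist")[0]["uv"]);c=cv2.medianBlur(cv2.cvtColor(im,cv2.COLOR_RGB2GRAY),3)
h=cv2.HoughCircles(c,cv2.HOUGH_GRADIENT,1,5,param1=80,param2=10,minRadius=15,maxRadius=20)
for q in (h[0] if h is not None else []):
    if np.hypot(*(q[:2]-u))<12: print(q,atz("wrist",q[:2],.04))
go((.4605,.1436,.19),82)
E
```

```text
t 18.88 pos [0.5618 0.1497 0.1902] yaw 82.1 -> row [-2.   -9.95  0.02] 0.1 F [ 0.4 -0.  -1.9] w 0.0488 g 62.4
ball [227.8 211. ] 0.83 [0.4641 0.1427 0.04  ]
hinge [223.  277.1] 0.55 [0.4542 0.0833 0.071 ]
[227.5 212.5  17.2] [0.4636 0.1408 0.04  ]
t 19.08 pos [0.5621 0.1495 0.1904] yaw 82.1 -> row [-1.98 -9.98  0.04] 0.1 F [ 0.4 -0.3 -1. ] w 0.0483 g 62.4
```

Call:
play_rows:
  deltas:
    - [4,-0.5,-2,0,0]
    - [4,-1,-4.5,0,0]
    - [4,-1.5,-7,0,0]
    - [4,-2,-9,0,0]
    - [4,-2.05,-9.9,0,0]
    - [4,-2.05,-9.9,2,0]
    - [4,-2.05,-9.9,4.5,0]
    - [4,-2.05,-9.9,6.5,0]

```text
t: 19.75
eef_pos: [0.4623, 0.143, 0.1248]
tool_rot: [0.0, 0.754, 0.657, 0.001]
contact_force: [0.7, 0.7, -1.7]
grip_width: 0.0483
grasp_force: 62.6
```

Call:
play_rows:
  deltas:
    - [4,0,0,0,0]
    - [4,0,0,0,0]
    - [4,0,0,0,0]
    - [4,0,0,0,0]
    - [4,0,0,0.6,0]
    - [4,0,0,1.2,0]
    - [4,0,0,1.8,0]
    - [4,0,0,2.4,0]

```text
t: 20.42
eef_pos: [0.4617, 0.1419, 0.1009]
tool_rot: [0.0, 0.755, 0.656, 0.0]
contact_force: [0.1, 0.3, -1.0]
grip_width: 0.0481
grasp_force: 62.6
```

Call:
play_rows:
  deltas:
    - [4,0,0,0.3,0]
    - [4,0,0,0.5,0]
    - [4,0,0,0.8,0]
    - [4,0,0,1.1,0]
    - [4,0,0,1.4,0]
    - [4,0,0,1.7,0]
    - [4,0,0,2,0]
    - [4,0,0,2,0]

```text
t: 21.08
eef_pos: [0.4632, 0.1428, 0.0811]
tool_rot: [0.001, 0.755, 0.656, 0.001]
contact_force: [5.9, 4.4, -6.0]
grip_width: 0.0487
grasp_force: 62.6
```

Call:
play_rows:
  deltas:
    - [4,0.1,0.12,0,0]
    - [4,0.1,0.12,0,0]
    - [4,0.1,0.12,0.3,0]
    - [4,0.1,0.12,0.7,0]
    - [4,0.1,0.12,1.1,0]
    - [4,0.1,0.12,1.5,0]
    - [4,0.1,0.12,1.9,0]
    - [4,0.1,0.12,1.9,0]

```text
t: 21.75
eef_pos: [0.4634, 0.143, 0.0615]
tool_rot: [0.0, 0.755, 0.656, 0.0]
contact_force: [4.6, 4.7, -6.3]
grip_width: 0.0482
grasp_force: 62.8
```

Call:
play_rows:
  deltas:
    - [4,0.08,0.08,0,0]
    - [4,0.08,0.08,0.1,0]
    - [4,0.08,0.08,0.2,0]
    - [4,0.08,0.08,0.3,0]
    - [4,0.08,0.08,0.4,0]
    - [4,0.08,0.08,0.5,0]
    - [4,0.08,0.08,0.5,0]
    - [4,0.08,0.08,0.5,0]

```text
t: 22.42
eef_pos: [0.4635, 0.1431, 0.0572]
tool_rot: [-0.0, 0.755, 0.656, -0.0]
contact_force: [1.3, 1.4, -2.5]
grip_width: 0.0486
grasp_force: 63.2
```

Call:
play_rows:
  deltas:
    - [4,0,0,0.05,0]
    - [4,0,0,0.1,0]
    - [4,0,0,0.15,0]
    - [4,0,0,0.2,0]
    - [4,0,0,0.2,0]
    - [4,0,0,0.2,0]
    - [4,0,0,0.2,0]
    - [4,0,0,0.2,0]

```text
t: 23.08
eef_pos: [0.4635, 0.1431, 0.0559]
tool_rot: [-0.0, 0.755, 0.656, 0.0]
contact_force: [-1.4, 0.2, 10.4]
grip_width: 0.0486
grasp_force: 64.3
```

Call:
play_rows:
  deltas:
    - [8,0,0,0,0]
    - [8,0,0,0,0]
    - [8,0,0,0,0]
    - [8,0,0,0,0]
    - [8,0,0,0,0]
    - [8,0,0,-2,0]
    - [8,0,0,-5,0]
    - [8,0,0,-9,0]

```text
t: 23.75
eef_pos: [0.4628, 0.1427, 0.1447]
tool_rot: [-0.001, 0.755, 0.656, -0.002]
contact_force: [0.5, 1.0, 0.2]
grip_width: 0.0799
grasp_force: 0.0
```

Call:
play_rows:
  deltas:
    - [8,0,0,-4,0]
    - [8,0,0,-8,0]
    - [8,0,0,-12,0]
    - [4,0,0,-15,0]
    - [0,-3,0,-15,0]
    - [0,-6,0,-15,0]
    - [0,-8,0,-15,0]
    - [0,-8,0,-15,0]

```text
t: 24.42
eef_pos: [0.4515, 0.0603, 0.2958]
tool_rot: [-0.0, 0.756, 0.654, 0.0]
contact_force: [0.0, -0.0, 1.2]
grip_width: 0.0194
grasp_force: 0.0
```

```bash
python3 - <<'E'
from h import *
np.set_printoptions(precision=4,suppress=True)
arm.snapshot("scene")
go((.4435,.0229,.2),82)
im=snap("wrist","w15.png")
d=np.array([-.139,-.990]);H=np.array([.4530,.0826])
for l,z in(("reamer_mid",.054),("hinge",.071),("stub_base",.1),("handle_mid",.15)):
    r=arm.place_of(l,"wrist")[:1]
    if r: print(l,np.round(r[0]["uv"],1),r[0]["conf"],atz("wrist",r[0]["uv"],z))
for th in(45,50,55,60):
    t=np.radians(th);q=lambda r,h:np.array([*(H+d*(r*np.cos(t)-h*np.sin(t))),.071+r*np.sin(t)+h*np.cos(t)])
    print(th,"mid",np.round(proj("wrist",q(.098,0))),"base",np.round(proj("wrist",q(.032,0))),"cap top pt",q(.163,0))
E
```

```text
t 24.47 pos [0.4521 0.0623 0.2957] yaw 81.8 -> row [-4.03 -0.29  9.56] -0.2 F [-1.   0.5  0.5] w 0.012 g 0.0
reamer_mid [318.5 111.8] 0.78 [0.463  0.1406 0.054 ]
hinge [316.8 158.3] 0.86 [0.4532 0.0867 0.071 ]
stub_base [318.7 181.4] 0.6 [0.4525 0.0646 0.1   ]
handle_mid [316.7 227.9] 0.57 [0.4453 0.028  0.15  ]
45 mid [317. 236.] base [317. 184.] cap top pt [ 0.437  -0.0315  0.1863]
50 mid [317. 233.] base [317. 183.] cap top pt [ 0.4384 -0.0211  0.1959]
55 mid [317. 229.] base [317. 181.] cap top pt [ 0.44   -0.01    0.2045]
60 mid [317. 225.] base [317. 180.] cap top pt [0.4417 0.0019 0.2122]
```

Call:
play_rows:
  deltas:
    - [5.5,-2,-0.2,0,0]
    - [5.5,-4,-0.3,0,0]
    - [5.5,-4,-0.3,0,0]
    - [5.5,-4,-0.3,2,0]
    - [5.5,-4,-0.3,5,0]
    - [5.5,-4,-0.3,8,0]
    - [5.5,-4,-0.3,10.5,0]
    - [5.5,-4,-0.3,11.4,0]

```text
t: 25.38
eef_pos: [0.4431, 0.0256, 0.1786]
tool_rot: [-0.001, 0.755, 0.656, -0.002]
contact_force: [-0.6, -0.6, 0.4]
grip_width: 0.055
grasp_force: 0.0
```

Call:
play_rows:
  deltas:
    - [5.5,0,0,0,0]
    - [1.5,0,0,0,0]
    - [1.5,0,0,0,0]
    - [1.5,0,0,0,0]
    - [1.5,0,0,0,0]
    - [1.5,0,0,0,0]
    - [1.5,0,0,0,0]
    - [1.5,0,0,0,0]

```text
t: 26.05
eef_pos: [0.4449, 0.0248, 0.1824]
tool_rot: [0.001, 0.755, 0.656, 0.001]
contact_force: [0.2, -1.8, 7.9]
grip_width: 0.0247
grasp_force: 58.9
```

Call:
play_rows:
  deltas:
    - [1.5,-0.7,0,0.4,0]
    - [1.5,-1.38,0,0.84,0]
    - [1.5,-2.03,0,1.33,0]
    - [1.5,-2.65,0,1.86,0]
    - [1.5,-3.21,0,2.41,0]
    - [1.5,-3.76,0,3.01,0]
    - [1.5,-4.26,0,3.65,0]
    - [1.5,-4.71,0,4.29,0]

```text
t: 26.72
eef_pos: [0.438, -0.0224, 0.1393]
tool_rot: [0.001, 0.755, 0.655, 0.001]
contact_force: [-2.8, -1.6, 9.2]
grip_width: 0.0249
grasp_force: 65.8
```

Call:
play_rows:
  deltas:
    - [1.5,-0.42,0,0.7,0]
    - [1.5,-0.8,0,1.42,0]
    - [1.5,-1.11,0,2.14,0]
    - [1.5,-1.39,0,2.9,0]
    - [1.5,-1.62,0,3.66,0]
    - [1.5,-1.8,0,4.45,0]
    - [1.5,-1.93,0,5.25,0]
    - [1.5,-2.0,0,6.0,0]

```text
t: 27.38
eef_pos: [0.4351, -0.043, 0.0795]
tool_rot: [0.001, 0.756, 0.655, 0.001]
contact_force: [-8.4, -6.5, 72.3]
grip_width: 0.025
grasp_force: 78.1
```

Call:
play_rows:
  deltas:
    - [1.5,0,0,0.1,0]
    - [1.5,0,0,0.2,0]
    - [1.5,0,0,0.3,0]
    - [1.5,0,0,0.3,0]
    - [1.5,0,0,0.3,0]
    - [1.5,0,0,0.3,0]
    - [1.5,0,0,0.3,0]
    - [1.5,0,0,0.3,0]

```text
t: 28.05
eef_pos: [0.4351, -0.0435, 0.078]
tool_rot: [0.002, 0.756, 0.655, 0.001]
contact_force: [-6.5, -9.5, 44.9]
grip_width: 0.0249
grasp_force: 76.7
```

Call:
play_rows:
  deltas:
    - [5.5,0,0,-0.1,0]
    - [5.5,0,0,-0.1,0]
    - [5.5,0,0,-0.1,0]
    - [5.5,0,0,-0.1,0]
    - [5.5,0,0,-0.5,0]
    - [5.5,0,0,-3,0]
    - [5.5,0,0,-7,0]
    - [5.5,0,0,-11,0]

```text
t: 28.72
eef_pos: [0.4337, -0.0418, 0.1862]
tool_rot: [-0.001, 0.755, 0.656, -0.002]
contact_force: [1.4, 0.7, 0.2]
grip_width: 0.0548
grasp_force: 0.0
```

Call:
play_rows:
  deltas:
    - [5.5,0,0,-3,0]
    - [3,0,0,-4,0]
    - [0,0,0,-4,0]
    - [0,0,0,-4,0]
    - [0,0,0,-4,0]
    - [0,0,0,-4,0]
    - [0,0,0,-4,0]
    - [0,0,0,-4,0]

```text
t: 29.38
eef_pos: [0.4344, -0.0417, 0.2247]
tool_rot: [-0.0, 0.755, 0.656, -0.001]
contact_force: [-0.5, -1.0, 0.2]
grip_width: -0.0001
grasp_force: 0.0
```

```bash
python3 - <<'E'
from h import *
np.set_printoptions(precision=4,suppress=True)
go((.435,-.055,.12),82)
snap("wrist","w16.png")
d=np.array([-.139,-.990]);H=np.array([.4530,.0826])
for l in("reamer_mid","hinge","stub_base","handle_mid"):
    r=arm.place_of(l,"wrist")[:1]
    if r: print(l,np.round(r[0]["uv"],1),r[0]["conf"],atz("wrist",r[0]["uv"],.054 if l[0]=="r" else .071))
for th in(0,3,6,10):
    t=np.radians(th);q=lambda r,h:np.array([*(H+d*(r*np.cos(t)-h*np.sin(t))),.071+r*np.sin(t)+h*np.cos(t)])
    print(th,"mid",np.round(proj("wrist",q(.098,0)),1),"base",np.round(proj("wrist",q(.032,0)),1))
for l in("glass","garlic","lime"):
    for c in("top",):
        if l=="glass": snap(c,"topf.png")
        for k in arm.place_of(l,c)[:1]: print(l,np.round(k["uv"],1),atz(c,k["uv"],0))
E
```

```text
t 29.38 pos [ 0.4344 -0.0417  0.2247] yaw 81.9 -> row [-1.3   0.26 10.48] -0.1 F [-0.5 -1.   0.2] w -0.0001 g 0.0
hinge [323.4  56.6] 0.67 [0.4564 0.0822 0.071 ]
stub_base [323.   95.7] 0.97 [0.4516 0.0499 0.071 ]
handle_mid [316.8 168.3] 0.78 [ 0.4361 -0.0174  0.071 ]
0 mid [319.6 165. ] base [319.5  95.1]
3 mid [319.6 165.9] base [319.5  95. ]
6 mid [319.6 166.6] base [319.5  94.8]
10 mid [319.6 167.1] base [319.5  94.3]
glass [336.6 173.6] [0.6739 0.0269 0.    ]
garlic [183.9 216.3] [0.5431 0.4849 0.    ]
lime [452.2 187.7] [ 0.629  -0.3258  0.    ]
```

The objects to leave alone are where they were. I'll press down gently with closed fingertips to make sure the lever is fully down.

Call:
play_rows:
  deltas:
    - [0,-0.8,0,3,0]
    - [0,-0.8,0,6,0]
    - [0,-0.8,0,9,0]
    - [0,-0.8,0,10.5,0]
    - [0,-0.8,0,11.3,0]
    - [0,-0.8,0,11.5,0]
    - [0,-0.8,0,11.5,0]
    - [0,-0.8,0,11.5,0]

```text
t: 30.5
eef_pos: [0.4339, -0.0496, 0.1109]
tool_rot: [0.0, 0.755, 0.656, 0.0]
contact_force: [-0.8, -0.0, -1.0]
grip_width: 0.0003
grasp_force: 0.0
```

Call:
play_rows:
  deltas:
    - [0,0,0,0.2,0]
    - [0,0,0,0.4,0]
    - [0,0,0,0.6,0]
    - [0,0,0,0.75,0]
    - [0,0,0,0.75,0]
    - [0,0,0,0.75,0]
    - [0,0,0,0.75,0]
    - [0,0,0,0.75,0]

```text
t: 31.17
eef_pos: [0.4337, -0.0494, 0.103]
tool_rot: [0.0, 0.755, 0.656, 0.0]
contact_force: [-0.6, -0.8, 0.8]
grip_width: 0.0001
grasp_force: 0.0
```

Call:
play_rows:
  deltas:
    - [0,0,0,0.1,0]
    - [0,0,0,0.2,0]
    - [0,0,0,0.3,0]
    - [0,0,0,0.3,0]
    - [0,0,0,0.3,0]
    - [0,0,0,0.3,0]
    - [0,0,0,0.3,0]
    - [0,0,0,0.3,0]

```text
t: 31.83
eef_pos: [0.4337, -0.0494, 0.1]
tool_rot: [0.0, 0.755, 0.656, 0.0]
contact_force: [0.7, -0.4, 0.3]
grip_width: -0.0003
grasp_force: 0.0
```

Call:
play_rows:
  deltas:
    - [0,0,0,0.1,0]
    - [0,0,0,0.2,0]
    - [0,0,0,0.3,0]
    - [0,0,0,0.3,0]
    - [0,0,0,0.3,0]
    - [0,0,0,0.3,0]
    - [0,0,0,0.3,0]
    - [0,0,0,0.3,0]

```text
t: 32.5
eef_pos: [0.4337, -0.0494, 0.0971]
tool_rot: [0.0, 0.755, 0.656, 0.0]
contact_force: [-0.3, 0.7, 5.2]
grip_width: -0.0003
grasp_force: 2.4
```

Call:
play_rows:
  deltas:
    - [0,0,0,0.1,0]
    - [0,0,0,0.2,0]
    - [0,0,0,0.2,0]
    - [0,0,0,0.2,0]
    - [0,0,0,0.2,0]
    - [0,0,0,0.2,0]
    - [0,0,0,0.2,0]
    - [0,0,0,0.2,0]

```text
t: 33.17
eef_pos: [0.4339, -0.0495, 0.0958]
tool_rot: [0.0, 0.755, 0.656, 0.001]
contact_force: [-2.8, 0.2, 22.4]
grip_width: 0.0001
grasp_force: 11.0
```

Call:
play_rows:
  deltas:
    - [0,0,0,-1,0]
    - [0,0,0,-4,0]
    - [0,0,0,-8,0]
    - [0,0,0,-12,0]
    - [0,0,0,-15,0]
    - [0,0,0,-15,0]
    - [0,0,0,-15,0]
    - [0,0,0,-15,0]

```text
t: 33.83
eef_pos: [0.4333, -0.049, 0.2446]
tool_rot: [-0.0, 0.755, 0.656, 0.0]
contact_force: [0.1, 0.2, -0.9]
grip_width: 0.0
grasp_force: 0.0
```

```bash
python3 - <<'E'
from h import *
np.set_printoptions(precision=4,suppress=True)
snap("scene","scf.png");snap("wrist","w17.png")
for c,l,z in(("scene","reamer_mid",.054),("scene","handle_mid",.071),("scene","hinge",.071),("wrist","handle_mid",.071),("wrist","stub_base",.071),("wrist","reamer_mid",.054)):
    for k in arm.place_of(l,c)[:1]: print(c,l,k["conf"],np.round(k["uv"],1),atz(c,k["uv"],z))
E
```

```text
scene reamer_mid 0.94 [309.8 222.4] [0.4726 0.1399 0.054 ]
scene handle_mid 0.63 [349.4 205.3] [ 0.4431 -0.0059  0.071 ]
wrist handle_mid 0.89 [319.  153.4] [ 0.4383 -0.014   0.071 ]
wrist stub_base 0.83 [321.7  94.9] [0.4493 0.0432 0.071 ]
```

```bash
python3 -c "
from station import arm
print(arm.close_job())"
```

```text
the job is handed in; nothing more can be done
None
```

I handed the job in at about 34 s: handle on with the button out, lever swung to about 55° and let go, reamer seated over the ball, lever swung back down onto its stop; glass, garlic and lime looked unmoved, but I had no pictures left to view the final state, the wrist force peaked at about 72 N at the stop, and no result came back.

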